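# Clear and spring open a tea chest lid

### The job

The tea chest has two push-to-open lids: the red tea tin stands on one and the teacup on the other. Using the fingers only to push, slide the red tin, upright and without lifting it, onto the bare dark panel between the lids so that it is clear of both; then press down the brass disc on the lid that the tin stood on and let it up again, so that the catch lets go and the lid springs ajar. Leave the teacup, its lid and everything else as they are.

Things in the scene. Friction and masses are not known exactly. Their poses are not given: they have to be found in the camera images.
- chest: dark wooden tea chest, fixed to the table, 200 mm (x) by 430 mm (y) by 90 mm tall; origin at the centre of its underside, x from its front to its back (the hinge side), y to its left, z up. Its top: a light lid on either side, each 160 mm (x) by 127 mm (y), the lid centres at y = +136.5 and -136.5 mm, x = -1 mm; between them the bare dark panel, y from -70 to +70 mm, fixed, its surface 90 mm up. The lids' tops lie 91 mm up when shut, 1 mm above panel and rims
- panel_mid (a point): centre of the dark panel between the lids, on its surface, 90 mm above the table; axes as the chest's
- lid_left (a joint): angle of the left (+y) lid, rad: 0 shut and latched, negative pressed in (stop at -0.045), positive open (stop at 0.35). It hinges along y at its back edge. The catch lets go when the lid is pressed in by 0.03 rad and let up again; then a spring lifts it to its open stop (front edge 55 mm higher) and keeps it there
- lid_right (a joint): the same for the lid at the chest's right (-y)
- lid_left_press (a point): centre of the 22 mm brass disc inlaid in the left lid's top, where it is pressed: 40 mm behind the lid's front edge, half-way across it, 122 mm from the hinge; moves with the lid. The catch needs 3.5 mm of travel here, about 6 N; the lid stops 5.5 mm down, and pressing harder does no harm
- lid_right_press (a point): the same disc on the right lid
- tin_mid (a point): middle of the red tea tin with a brass cap, 65 mm across, 64 mm tall, about 0.2 kg, upright on one of the lids; the point lies on its axis, 32 mm above its underside; z is its axis
- teacup_mid (a point): middle of the blue teacup, 68 mm across, 55 mm tall, upright on the other lid; the point lies on its axis, 27.5 mm above its underside
- water_bottle: clear water bottle with a green cap and label, 64 mm across, 200 mm tall, loose on the table, not to be disturbed; origin at its underside
- wipes_pack: green pack of wipes with a white flap, 80 x 150 x 50 mm, loose on the table, not to be disturbed; origin at its underside
- thermos: dark steel flask, 80 mm across, 230 mm tall, loose on the table, not to be disturbed; origin at its underside
- nut_bowl: white bowl, 130 mm across, 50 mm tall, loose on the table, not to be disturbed; origin at its underside
- snack_jar: amber jar with a brass cap, 70 mm across, 90 mm tall, loose on the table, not to be disturbed; origin at its underside
- tea_brush: small brush lying on the table, loose, not to be disturbed
- tin: the same red tin, its origin at the centre of its underside
Not all that is in view belongs to the job. Leave any green or turquoise look-alike of the tin alone.

How it is judged:
By the outcome, as a careful person would: the job done as asked, in the order asked, and still so for the second after the job is handed in, with the robot touching nothing.
It also fails if it takes over 42 s, if anything falls off the work surface, if the arm or the gripper's body presses on something with over 40 N, if the wrist force passes 120 N, or if a joint passes its speed limit or range.

### The arm

A 7-joint arm with a two-finger parallel gripper is mounted at the origin on the work surface. World frame = base frame: x ahead of the robot, y to its left, z up, the work surface at z = 0. Lengths are in m, angles in rad, forces in N, time in s.
With the tool pointing down it reaches from about 0.35 to 0.9 m from the base axis. Payload 8.1 kg.
Tool frame: the origin (TCP) lies at the very end of the fingers, on their centre line; the grasp point (between the pads) lies 19 mm behind it; x points along the fingers, y is the direction in which the jaws open and shut, and the axes are right-handed (so a half turn about x gives the same grasp; the last joint's range is limited). The gripper opens to 85 mm and grips with 20 to 120 N. Pads are 22 mm wide; open, the fingers measure 114 mm over their backs; the gripper's body (76 mm by 85 mm) begins 54 mm behind the grasp point. The pads swing forward as they close: fully open they stand 13 mm farther back than shut.
Start: joints at [1.213, 0.434, 0.025, 1.573, -0.012, 1.134, -0.075], TCP at [0.158, -0.605, 0.231] pointing down, gripper open.
Joint ranges: [-2.62, 2.62], [-0.44, 2.09], [-1.27, 1.32], [0.08, 2.57], [-1.32, 4.46], [0.12, 2], [-2.74, 2.74]. Speed limits (rad/s): [2.22, 2.22, 3.01, 3.01, 3.14, 3.14, 3.14].

### API

Orientations are given as a rotation vector (axis times angle).
In Python, from bench import observe, read_camera, camera_info, hand_in gives the robot as it stands.
- The arm moves only by the shell command python3 -m jog 'ROWS' [OPENING] [FORCE]. ROWS is JSON, one flat list of numbers, 6 for each row, row after row: the shift along the world's x, y, z in mm, then the turn, a rotation vector about the world's x, y, z in degrees. In form: [x, y, z, wx, wy, wz, x, y, z, wx, wy, wz, ...]. A call has 1 to 5 rows; each row is the pose to reach, as a shift and turn from the pose commanded when the call began; what a row does not reach only later rows make up. A row lasts 1/10 s, in which the tool goes at most 50 mm and 8.59 degrees, less where a joint would pass 70% of its speed; a pose out of reach is approached as far as the arm can. A call with a gripper value outside its range is refused whole. OPENING is the opening, from 0 (shut) to 1 (fully open), set as the call begins (- or left out, the last holds). The fingers move at their own pace and stop on an object; FORCE is the grip in N (left out, the last holds). Time passes only in rows, so rows that repeat a pose let the fingers close. It gives the time, the measured TCP pose, the force and the opening at its end, in the units of the state.
- observe(): the state, without advancing time (a new reading comes with each control period).
- read_camera(name): name is "scene" or "top" or "wrist"; returns (picture, depth): 384x512x3 uint8, red, green, blue; 384x512 float32, m along the optical axis (not along the pixel's ray), 0 where there is no reading.
- camera_info(name): a dict with "fov_y" (degrees; the focal length in pixels is half the picture's height over the tangent of half this angle, whatever the lens; pixels are square), "cx", "cy" (the principal point, pixels), "world_to_cam" (4x4, takes a point from world to camera coordinates); the wrist camera has in their place "T_tool_cam" (4x4, takes a point from camera to tool coordinates, whose origin is the TCP and whose axes are the tool frame's). Camera axes: x right, y down, z forward; pixel columns grow to the right and rows downward; lengths in m; the calibration is good to about 2 mm. The wrist camera is an equidistant fisheye: a pixel r from the principal point sees the ray r / f radians off the axis. A picture is of the moment at which its call begins: read the wrist's pose just before it. camera_info takes no time and is no camera call.
- hand_in(): hands the job in, once; it reports no verdict.
The state is a dict: "time_s": time; "joint_positions": joint angles; "dq": joint speeds; "tau": joint torques, N m; "eef_pos": TCP position; "orientation": TCP orientation; "wrist_force": force on the tool from outside, world axes, zero at the start; "wrist_torque": the same for the moment, N m; "gripper_width": opening from 0.0 (shut) to 1.0 (fully open).
Only numpy, scipy, OpenCV 4.12 (cv2) and the standard library are available. Lean on these libraries where they do the work, as an engineer would, in place of code of your own. Each camera call takes 0.05 s, during which the arm holds its last target. There are 200 camera calls.

## Working session

There is one attempt and no reset: what is moved stays moved. The work goes in short steps, Python scripts to look and compute and a shell command to move; the robot and the scene stay as the last step left them, time stands still between calls to the robot, and variables do not carry over. Pictures are saved under pics/ and viewed, about 8 in all and at most 12, crops included, and the job is handed in when it is done.

```bash
mkdir -p pics; cat > h.py <<'E'
import numpy as np, cv2
from bench import observe, read_camera, camera_info
def grab(n,tag):
    p,d=read_camera(n); np.savez(f'{n}_{tag}.npz',p=p,d=d)
    cv2.imwrite(f'pics/{n}_{tag}.png',cv2.cvtColor(p,cv2.COLOR_RGB2BGR)); return p,d
def w(n,u,v,z):
    c=camera_info(n); f=192/np.tan(np.radians(c['fov_y']/2))
    P=np.array([(u-c['cx'])/f*z,(v-c['cy'])/f*z,z,1]); return (np.linalg.inv(c['world_to_cam'])@P)[:3]
def cloud(n,d):
    c=camera_info(n); f=192/np.tan(np.radians(c['fov_y']/2))
    v,u=np.mgrid[:384,:512]; P=np.stack([(u-c['cx'])/f*d,(v-c['cy'])/f*d,d,np.ones_like(d)],-1)
    return (P@np.linalg.inv(c['world_to_cam']).T)[...,:3]
E
python3 - <<'E'
from h import *
for n in('top','scene'): grab(n,'0')
s=observe(); print(s)
print(camera_info('top'))
E
```

```text
{'time_s': 0.1, 'joint_positions': array([ 1.21338951,  0.435122  ,  0.02494877,  1.57398939, -0.0115992 ,
        1.13402471, -0.07506851]), 'dq': array([-1.57927280e-03,  7.87078029e-04, -7.20288432e-04, -2.91249976e-03,
       -9.11460167e-04, -7.81830709e-04,  4.40882750e-05]), 'tau': array([ 1.98094582e-03, -6.71759319e+01,  1.02762546e+00, -3.16905606e+01,
        1.57720805e-02,  7.24787838e-03, -2.35215913e-05]), 'eef_pos': array([ 0.15738529, -0.60439097,  0.23063008]), 'orientation': array([ 2.08596471,  0.26866824, -2.08658128]), 'wrist_force': array([ 0.52447187,  0.2048719 , -0.47345908]), 'wrist_torque': array([-0.05246564,  0.00938699,  0.04199181]), 'gripper_width': 1.0019601443748025}
{'fov_y': 53.1540511831998, 'cx': 254.74246970098102, 'cy': 197.20091164559804, 'world_to_cam': array([[-0.01346298, -0.99989513, -0.00533728,  0.0315983 ],
       [-0.99823973,  0.01374865, -0.05769243,  0.54610543],
       [ 0.05775976,  0.00455118, -0.99832014,  1.18197666],
       [ 0.        ,  0.        ,  0.        ,  1.        ]])}
```

View pics/top_0.png

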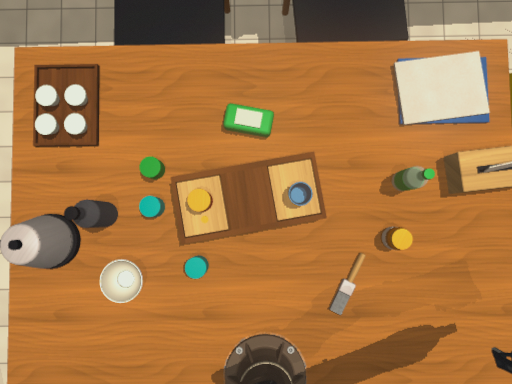

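View pics/scene_0.png

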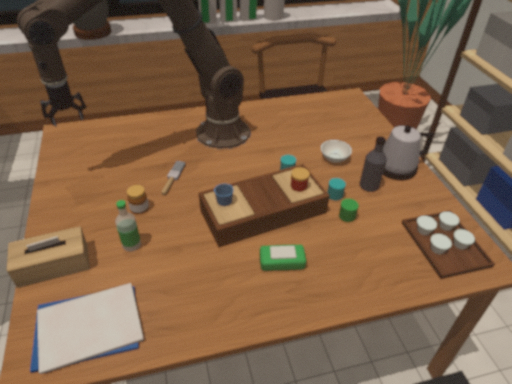

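```bash
python3 - <<'E'
from h import *
D=np.load('top_0.npz'); p,d=D['p'],D['d']
c=p[140:255,160:340]; cv2.imwrite('pics/crop.png',cv2.cvtColor(cv2.resize(c,None,fx=4.4,fy=4.4,interpolation=cv2.INTER_CUBIC),cv2.COLOR_RGB2BGR))
X=cloud('top',d)
hsv=cv2.cvtColor(p,cv2.COLOR_RGB2HSV)
m=((X[...,2]>.075)&(X[...,2]<.105)); m[:, :165]=0;m[:,335:]=0;m[:145]=0;m[250:]=0
r=cv2.minAreaRect((X[m][:,:2]*1000).astype(np.float32)); print('chest',r,np.median(X[m][:,2]))
for n,u,v in(('tin',199,201),('cup',300,193),('t1',150,207),('t2',196,267),('g',151,168)):
    k=np.zeros_like(m);k[v-18:v+18,u-18:u+18]=1
    z=X[...,2]; top=np.percentile(z[k],99) if n!='cup' else z[k].max()
    q=k&(z>top-.012); P=X[q]; 
    cc=cv2.minEnclosingCircle((P[:,:2]*1000).astype(np.float32)); print(n,top,cc,P.mean(0))
E
```

```text
chest ((542.470947265625, 44.51976013183594), (200.31263732910156, 430.3388671875), 9.383673667907715) 0.08983284969207361
tin 0.15914370659570287 ((509.4921875, 114.78556060791016), 101.3283920288086) [0.53162405 0.17646748 0.17608982]
cup 1.2116659005229604 ((477.2988586425781, 18.707395553588867), 9.999999747378752e-05) [0.47729885 0.0187074  1.2116659 ]
t1 0.06943854425200303 ((501.22418212890625, 195.18545532226562), 178.0925750732422) [0.51970549 0.33015209 0.10014006]
t2 0.06723819385850313 ((397.9245300292969, 124.7041015625), 132.42210388183594) [0.33829177 0.20205052 0.07521774]
g 0.06735234356448946 ((566.1586303710938, 193.84422302246094), 196.38995361328125) [0.63838355 0.3369738  0.0727028 ]
```

View pics/crop.png

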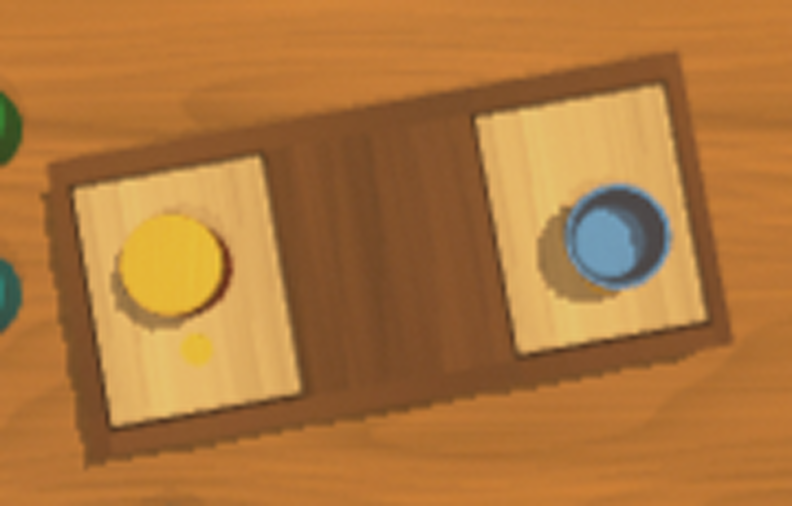

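```bash
cat >> h.py <<'E'
def ray(n,u,v,h):
    a,b=w(n,u,v,.5),w(n,u,v,1.); t=(h-a[2])/(b[2]-a[2]); return a+t*(b-a)
C=np.array([.5425,.0445]); Y=np.radians(9.38); R=np.array([[np.cos(Y),-np.sin(Y)],[np.sin(Y),np.cos(Y)]])
def tochest(P): return (R.T@(np.asarray(P)[:2]-C))*1000
E
python3 - <<'E'
from h import *
from scipy.spatial.transform import Rotation as Ro
for n,u,v,h in(('disc',204.8,219.3,.091),('tin',198.9,200.2,.155),('cup',300.5,193.9,.146),('lidfrontL',160+110/4.4,140+430/4.4,.091),('lidbackL',160+262/4.4,140+155/4.4,.091)):
    P=ray('top',u,v,h); print(n,P,tochest(P))
D=np.load('top_0.npz')['d']; X=cloud('top',D); z=X[...,2]
m=(z>.11)&(z<.26)&(D>0)
k,l,s,_=cv2.connectedComponentsWithStats(m.astype(np.uint8))
for i in range(1,k):
    if s[i,4]>60: P=X[l==i]; print(s[i],P.min(0).round(3),P.max(0).round(3))
print(Ro.from_rotvec(observe()['orientation']).as_matrix().round(3))
print(C+R@np.array([-.041,.1365]))
E
```

```text
disc [0.47957526 0.17036422 0.091     ] [-41.56983051 134.43687831]
tin [0.53226925 0.17767662 0.155     ] [ 11.61137925 133.06335545]
cup [ 0.54639661 -0.10379523  0.146     ] [ -20.32488197 -146.9474699 ]
lidfrontL [0.42681798 0.22833458 0.091     ] [-84.17359703 200.23058722]
lidbackL [0.60817654 0.12627616 0.091     ] [78.12639218 69.97867641]
[487 162  25   8  71] [ 0.613 -0.712  0.111] [ 0.632 -0.642  0.127]
[404 166  31  23 488] [ 0.561 -0.466  0.11 ] [ 0.623 -0.406  0.203]
[288 182  24  24 214] [ 0.515 -0.134  0.11 ] [ 0.58  -0.069  0.15 ]
[187 189  25  23 459] [0.502 0.148 0.11 ] [0.564 0.211 0.16 ]
[ 64 200  41  28 839] [0.462 0.456 0.11 ] [0.539 0.529 0.234]
[   0  219   58   48 2143] [0.353 0.591 0.11 ] [0.487 0.715 0.206]
[239 363  53  21 718] [ 0.02  -0.071  0.11 ] [0.087 0.072 0.26 ]
[[-0.     0.252 -0.968]
 [ 0.001 -0.968 -0.252]
 [-1.    -0.001  0.   ]]
[0.47980122 0.17249263]
```

```bash
python3 -m jog '[30,35,15,0,0,4.5,60,70,30,0,0,9,90,105,45,0,0,13.5,120,140,60,0,0,18,150,175,75,0,0,22.5]' 0.47 20
python3 -m jog '[30,35,0,0,0,4,60,70,0,0,0,8,90,105,0,0,0,12,120,140,0,0,0,16,150,175,0,0,0,20]'
python3 -m jog '[12,43,0,0,0,4,24,86,0,0,0,8,36,129,0,0,0,12,48,172,0,0,0,16,60,215,0,0,0,20]'
python3 -m jog '[1,43,0,0,0,4,2,86,0,0,0,8,3,129,0,0,0,12,4,172,0,0,0,16,5,215,0,0,0,20]'
python3 -m jog '[0,35,-20,0,0,2.3,0,64,-50,0,0,2.3,0,64,-90,0,0,2.3,0,64,-120,0,0,2.3,0,64,-120,0,0,2.3]'
python3 -c "
from h import *
from scipy.spatial.transform import Rotation as Ro
s=observe();print(s,tochest(s['eef_pos']));print(Ro.from_rotvec(s['orientation']).as_matrix().round(3))"
```

```text
time_s: 0.6
eef_pos: [0.3082, -0.4281, 0.3067]
orientation: [1.847, 0.623, -1.848]
wrist_force: [0.9, -1.0, 0.6]
gripper_width: 0.468
time_s: 1.1
eef_pos: [0.4582, -0.2532, 0.3062]
orientation: [1.616, 0.882, -1.617]
wrist_force: [0.4, -0.4, -0.2]
gripper_width: 0.474
time_s: 1.6
eef_pos: [0.5174, -0.0382, 0.3062]
orientation: [1.371, 1.096, -1.372]
wrist_force: [0.9, 0.3, -0.2]
gripper_width: 0.472
time_s: 2.1
eef_pos: [0.5222, 0.1766, 0.306]
orientation: [1.115, 1.266, -1.116]
wrist_force: [0.7, -0.4, -0.2]
gripper_width: 0.472
time_s: 2.6
eef_pos: [0.5201, 0.2375, 0.182]
orientation: [1.081, 1.286, -1.094]
wrist_force: [0.3, -0.2, 0.5]
gripper_width: 0.473
{'time_s': 2.6, 'joint_positions': array([-0.06743721,  0.48132052, -0.64161357,  1.72192879,  0.32263355,
        1.0546822 , -0.65350031]), 'dq': array([ 0.01678762, -0.05473395, -0.02103857, -0.0844211 , -0.02584425,
        0.06998797,  0.02646696]), 'tau': array([ -1.5926338 , -61.16492271,  -9.6575135 , -28.40692699,
         0.32467936,  -1.31478153,  -0.41037024]), 'eef_pos': array([0.52008107, 0.23748433, 0.18204443]), 'orientation': array([ 1.08127679,  1.28567278, -1.09384372]), 'wrist_force': array([ 0.34425067, -0.1884995 ,  0.53154934]), 'wrist_torque': array([-0.0353894 , -0.04604393,  0.05326691]), 'gripper_width': 0.4729766409396964} [  9.3337169  194.05783459]
[[-0.007  0.986  0.164]
 [-0.004  0.164 -0.986]
 [-1.    -0.008  0.003]]
```

```bash
python3 -m jog '[2,1,-25,0,0,0,2,1,-50,0,0,0,2,1,-70,0,0,0,2,1,-83,0,0,0,2,1,-83,0,0,0]'
python3 - <<'E'
from h import *
s=observe();print(tochest(s['eef_pos']),s['eef_pos'],s['wrist_force'])
grab('scene','1');p,d=grab('wrist','1')
a=np.load('scene_1.npz')['p'][130:260,180:380]
a=cv2.resize(a,(600,390)); b=cv2.resize(p,(280,210)); o=np.zeros((600,600,3),np.uint8); o[:390]=a; o[390:,:280]=b
cv2.imwrite('pics/m1.png',o[...,::-1])
E
```

```text
time_s: 3.1
eef_pos: [0.5244, 0.2397, 0.1029]
orientation: [1.087, 1.282, -1.089]
wrist_force: [0.0, 0.5, -0.2]
gripper_width: 0.47
[ 13.90948114 195.49881145] [0.5243608  0.23965181 0.1028947 ] [ 0.04611407  0.54084998 -0.17145408]
```

View pics/m1.png

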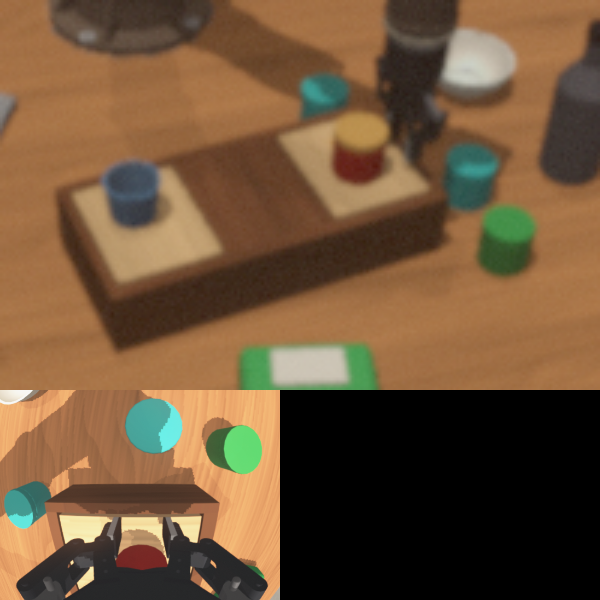

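```bash
python3 -m jog '[1.5,-8,-4,0,0,0,3,-16,-4,0,0,0,4,-24,-4,0,0,0,5.5,-32,-4,0,0,0,6.5,-39.5,-4,0,0,0]'
python3 -m jog '[1.3,-7.9,0,0,0,0,2.6,-15.8,0,0,0,0,3.9,-23.7,0,0,0,0,5.2,-31.6,0,0,0,0,6.5,-39.5,0,0,0,0]'
python3 - <<'E'
from h import *
s=observe();print(tochest(s['eef_pos']),s['eef_pos'],s['wrist_force'],s['gripper_width'])
grab('scene','2');p,d=grab('wrist','2')
a=np.load('scene_2.npz')['p'][130:260,180:380]
a=cv2.resize(a,(600,390)); b=cv2.resize(p,(280,210)); o=np.zeros((600,600,3),np.uint8); o[:390]=a; o[390:,:280]=b
cv2.imwrite('pics/m2.png',o[...,::-1])
E
```

```text
time_s: 3.7
eef_pos: [0.5313, 0.1999, 0.0996]
orientation: [1.088, 1.282, -1.088]
wrist_force: [0.3, 1.4, -0.4]
gripper_width: 0.472
time_s: 4.2
eef_pos: [0.5376, 0.1605, 0.0993]
orientation: [1.088, 1.282, -1.088]
wrist_force: [-1.2, 0.6, -0.6]
gripper_width: 0.472
[ 14.04441172 115.23598008] [0.53757528 0.16048415 0.09927166] [-1.20099235  0.58815673 -0.6097304 ] 0.4724394027718575
```

View pics/m2.png

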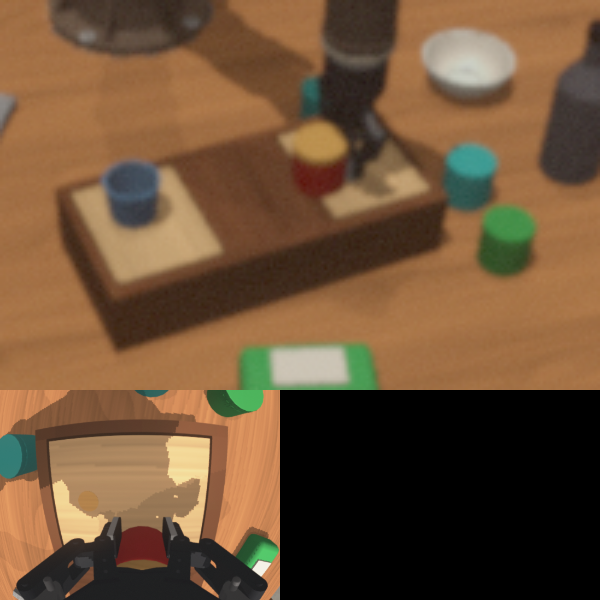

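```bash
python3 -m jog '[1.3,-7.9,0,0,0,0,2.6,-15.8,0,0,0,0,3.9,-23.7,0,0,0,0,5.2,-31.6,0,0,0,0,6.5,-39.5,0,0,0,0]'
python3 -m jog '[1.3,-7.9,0,0,0,0,2.6,-15.8,0,0,0,0,3.9,-23.7,0,0,0,0,5.2,-31,0,0,0,0,6,-36,0,0,0,0]'
python3 - <<'E'
from h import *
s=observe();print(tochest(s['eef_pos']))
p,d=grab('top','3'); a=p[140:255,160:340]
b=np.load('top_0.npz')['p']
cv2.imwrite('pics/m3.png',cv2.resize(a,None,fx=4.4,fy=4.4,interpolation=cv2.INTER_CUBIC)[...,::-1])
E
```

```text
time_s: 4.8
eef_pos: [0.5441, 0.1209, 0.0993]
orientation: [1.088, 1.282, -1.088]
wrist_force: [-0.1, 0.7, 0.1]
gripper_width: 0.47
time_s: 5.3
eef_pos: [0.5501, 0.0847, 0.0993]
orientation: [1.088, 1.282, -1.088]
wrist_force: [-0.6, 1.5, 0.0]
gripper_width: 0.47
[14.09544583 38.43775564]
```

View pics/m3.png

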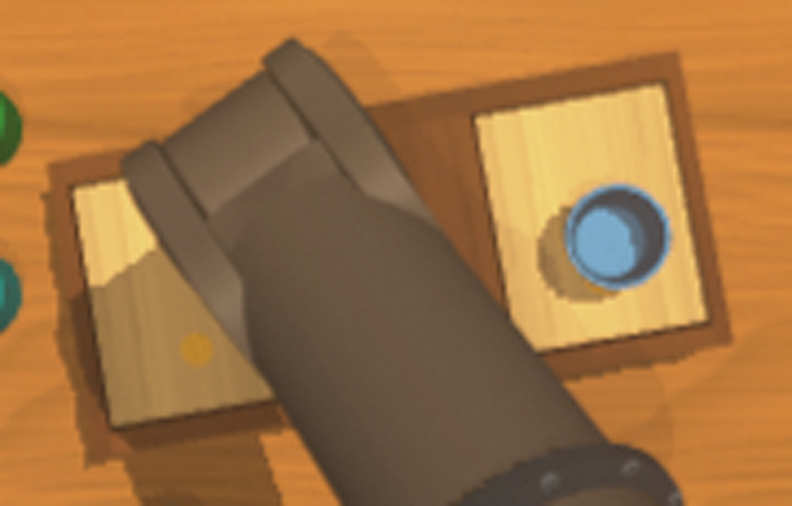

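```bash
python3 -m jog '[-3,20,0,0,0,0,-8,49,0,0,0,0,-8,49,30,0,0,0,-35,68,60,0,0,0,-70,87,60,0,0,0]'
python3 -m jog '[0,0,0,0,0,0,0,0,0,0,0,0,0,0,0,0,0,0,0,0,0,0,0,0,0,0,0,0,0,0]' 0
python3 - <<'E'
from h import *
s=observe();print(tochest(s['eef_pos']),s['eef_pos'],s['gripper_width'])
p1,_=grab('scene','4');p,d=grab('top','4'); a=p[140:255,160:340]
o=np.zeros((600,600,3),np.uint8);o[:345,:540]=cv2.resize(a,(540,345));o[345:,:392]=cv2.resize(p1[130:260,180:380],(392,255))
cv2.imwrite('pics/m4.png',o[...,::-1])
E
```

```text
time_s: 5.85
eef_pos: [0.4822, 0.1743, 0.1625]
orientation: [1.093, 1.279, -1.084]
wrist_force: [-0.8, 1.6, -0.6]
gripper_width: 0.47
time_s: 6.35
eef_pos: [0.4805, 0.1721, 0.1589]
orientation: [1.088, 1.282, -1.089]
wrist_force: [0.1, 0.3, -0.1]
gripper_width: 0.001
[-40.37382345 135.97981982] [0.48050381 0.17208146 0.15894648] 0.0008678262908187758
```

View pics/m4.png

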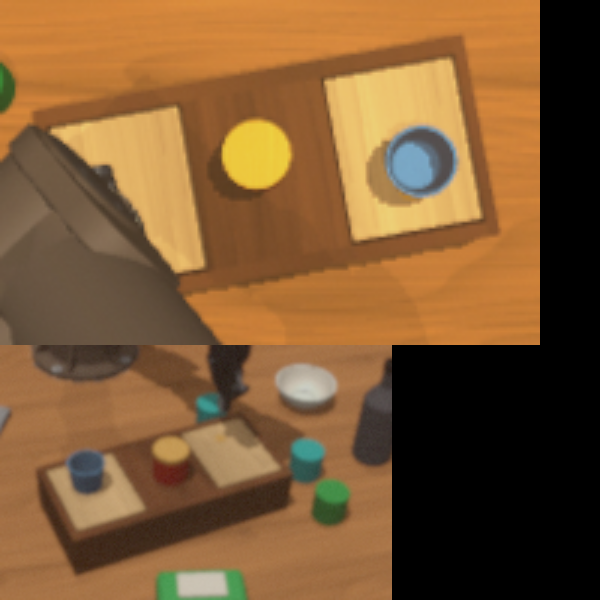

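The tin, at (257,154) in the crop, stands on the bare panel clear of both lids. The shut fingers are above the disc, so I'll press it now.

```bash
python3 -c "
from h import *
print(tochest(ray('top',245.7,191.3,.154)))"
python3 -m jog '[0,0,-30,0,0,0,0,0,-55,0,0,0,0,0,-64,0,0,0,0,0,-69,0,0,0,0,0,-71,0,0,0]'
python3 -m jog '[0,0,-1,0,0,0,0,0,-2,0,0,0,0,0,-3,0,0,0,0,0,-4,0,0,0,0,0,-4,0,0,0]'
```

```text
[13.11641082  1.67823632]
time_s: 6.95
eef_pos: [0.4795, 0.1723, 0.0885]
orientation: [1.086, 1.283, -1.089]
wrist_force: [-4.2, -2.3, 7.0]
gripper_width: 0.0
time_s: 7.45
eef_pos: [0.4797, 0.1724, 0.0854]
orientation: [1.087, 1.282, -1.088]
wrist_force: [-5.8, -2.4, 8.2]
gripper_width: 0.003
```

```bash
python3 -m jog '[0,0,-1,0,0,0,0,0,-2,0,0,0,0,0,-2,0,0,0]'
python3 -m jog '[0,0,3,0,0,0,0,0,8,0,0,0,0,0,20,0,0,0,0,0,40,0,0,0,0,0,70,0,0,0]'
python3 -m jog '[0,0,40,0,0,0,0,0,80,0,0,0,-20,-40,110,0,0,0,-40,-90,130,0,0,0,-60,-140,130,0,0,0]'
python3 -m jog '[0,-45,0,0,0,0,0,-90,0,0,0,0,0,-135,0,0,0,0,0,-180,0,0,0,0,0,-180,0,0,0]'
python3 -m jog '[0,-45,0,0,0,0,0,-90,0,0,0,0,0,-90,0,0,0,0]'
python3 - <<'E'
from h import *
p1,_=grab('scene','5');p,d=grab('top','5'); a=p[140:255,160:340]
X=cloud('top',d); m=np.zeros((384,512),bool); m[170:240,170:235]=1
print(np.percentile(X[...,2][m],[5,50,90]))
o=np.zeros((600,600,3),np.uint8);o[:345,:540]=cv2.resize(a,(540,345));o[345:,:392]=cv2.resize(p1[130:260,180:380],(392,255))
cv2.imwrite('pics/m5.png',o[...,::-1])
E
```

```text
time_s: 7.75
eef_pos: [0.4798, 0.1725, 0.0844]
orientation: [1.087, 1.281, -1.088]
wrist_force: [-9.1, -5.2, 22.8]
gripper_width: 0.0
time_s: 8.25
eef_pos: [0.4797, 0.1726, 0.1531]
orientation: [1.087, 1.283, -1.088]
wrist_force: [1.4, -0.2, -0.0]
gripper_width: 0.0
time_s: 8.75
eef_pos: [0.4262, 0.0463, 0.2847]
orientation: [1.089, 1.28, -1.081]
wrist_force: [1.2, -1.5, -0.3]
gripper_width: -0.002
time_s: 9.05
eef_pos: [0.4252, -0.05, 0.2823]
orientation: [1.093, 1.276, -1.094]
wrist_force: [-0.1, -0.0, 0.5]
gripper_width: -0.0
[-0.00118714  0.09345898  0.13670539]invalid input at $: expected a multiple of 6 numbers
```

View pics/m5.png

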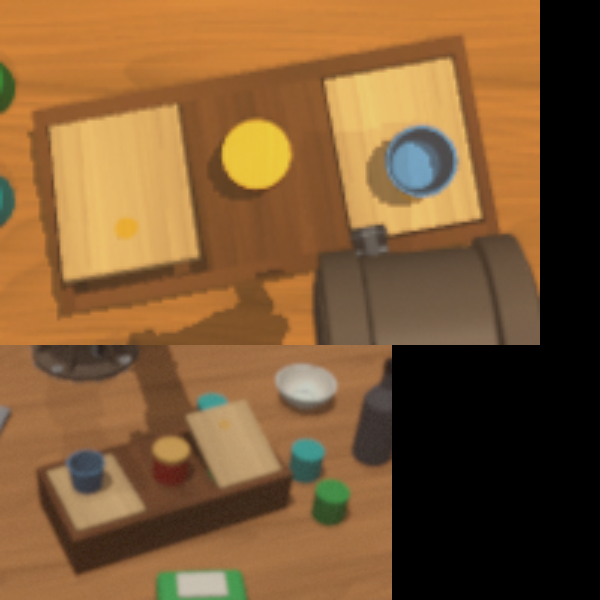

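The left lid stands ajar. The tin is still on the panel at (257,154), the cup hasn't moved, and the arm is clear of everything at z ≈ 0.28.

```bash
python3 -m jog '[0,0,0,0,0,0,0,0,0,0,0,0,0,0,0,0,0,0]'; python3 -c "
from bench import hand_in
print(hand_in())"
```

```text
time_s: 9.45
eef_pos: [0.4255, -0.0428, 0.2815]
orientation: [1.086, 1.283, -1.086]
wrist_force: [0.2, -0.5, 0.3]
gripper_width: -0.002
the job is handed in; nothing more can be done
None
```

The job is done and handed in at about 9.5 s of the 42 s allowed. I pushed the red tin with the half-open fingers from the left lid onto the bare panel. Then I pressed the left lid's brass disc with shut fingers and let it up.

**Tin:** the top picture put it upright at about x = 13 mm, y = 2 mm in the chest's frame, roughly 36 mm clear of each lid. It was in the same place in the last pictures.

**Lid:** the disc went down to its stop at about 23 N. The last pictures show the left lid sprung ajar.

**Everything else:** the teacup and its lid showed no change in those pictures. I compared the loose things on the table only where they came into view, not one by one. The arm was clear of everything, with wrist force near zero.

One retreat move was refused because I mistyped its rows. The arm stayed where it was for that call, with no effect on the result.

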